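# Seat the keyed spindle in the paint-tin turner

### The arm

A 6-joint arm with a two-finger parallel gripper is mounted at the origin on the work surface. World frame = base frame: x ahead of the robot, y to its left, z up, the work surface at z = 0. Lengths are in mm, angles in rad, forces in N, time in s.
With the tool pointing down it reaches from about 275 to 1000 mm from the base axis. Payload 8.4 kg.
Tool frame: the origin (TCP) lies at the very end of the fingers, on their centre line; the grasp point (between the pads) lies 19 mm behind it; z points along the fingers, x is the direction in which the jaws open and shut, and the axes are right-handed (so a half turn about z gives the same grasp; the last joint's range is limited). The gripper opens to 85 mm and grips with 20 to 120 N. Pads are 22 mm wide; open, the fingers measure 114 mm over their backs; the gripper's body (76 mm by 85 mm) begins 54 mm behind the grasp point. The pads swing forward as they close: fully open they stand 13 mm farther back than shut.
Start: joints at [-0.002, 0.353, 1.633, -0, 1.155, -0.002], TCP at [625.002, -0, 231.281] pointing down, gripper open.
Joint ranges: [-2.63, 2.63], [-0.92, 2.1], [0.06, 2.66], [-1.3, 4.44], [0, 2.69], [-3.02, 3.02]. Speed limits (rad/s): [2.22, 2.22, 2.79, 3.14, 3.14, 3.14].

### API

Orientations are given as [roll, pitch, yaw] about the fixed x, y, z axes, in that order (R = Rz(yaw) Ry(pitch) Rx(roll)).
In Python, from rig import r gives the robot as it stands. The module is installed in compiled form; this text tells all that it offers.
- The arm moves only by the tool apply_moves, never from a script. Its argument "targets" is a list that holds one entry, the list of rows, each a list of 7 numbers: the gripper's target within -1 to 1 (fully open at 1, half-way at 0, shut at -1), then the shift along the tool's x, y, z in cm, then the turn, a rotation vector about the tool's x, y, z in degrees. A call has 1 to 8 rows; each row is the pose to reach, as a shift and turn from the pose measured when the call began, along the tool's axes at that moment; what a row does not reach only later rows make up. A row lasts 1/10 s, in which the tool goes at most 50 mm and 8.59 degrees, less where a joint would pass 70% of its speed; a pose out of reach is approached as far as the arm can. A call with a gripper value outside its range is refused whole. The fingers move at their own pace and stop on an object; "newtons" is the grip in N (left out, the last holds). Time passes only in rows, so rows that repeat a pose let the fingers close. It gives the time, the measured TCP pose, the force and the opening at its end, in the units of the state.
- r.sense(): the state, without advancing time (a new reading comes with each control period).
- r.grab_frame(name): name is "scene" or "side" or "wrist"; returns a dict with "pixels" (480x640x3 uint8, red, green, blue), "fov_y" (degrees; the focal length in pixels is half the picture's height over the tangent of half this angle, whatever the lens; pixels are square), "cx", "cy" (the principal point, pixels), "R" (3x3) and "t" (3): a world point X has camera coordinates R X + t; the wrist camera has in their place "mount" (4x4, takes a point from camera to tool coordinates, whose origin is the TCP and whose axes are the tool frame's). Camera axes: x right, y down, z forward; pixel columns grow to the right and rows downward; lengths in mm; the calibration is good to about 2 mm. A picture is of the moment at which its call begins: read the wrist's pose just before it. There is no depth.
- r.sign_off(): hands the job in, once; it reports no verdict.
The state is a dict: "clock": time; "qpos": joint angles; "qvel": joint speeds; "joint_efforts": joint torques, N m; "eef_pos": TCP position; "tcp_rot": TCP orientation; "contact_force": force on the tool from outside, world axes, zero at the start; "wrist_torque": the same for the moment, N m; "opening": opening from 0.0 (shut) to 1.0 (fully open).
Only numpy, scipy, OpenCV 4.12 (cv2) and the standard library are available. Lean on these libraries where they do the work, as an engineer would, in place of code of your own. Each camera call takes 0.05 s, during which the arm holds its last target. There are 200 camera calls.

### The job

Take the keyed spindle (the one with the flat-sided head) out of the wooden rack and stand its nose in the bore of the tin turner's steel hub, then turn it until its key slips into the keyway and push it fully home, collar down on the hub, against the ejector spring. The spring throws it up if you let go, so finish while still gripping it and pushing it home, ready for the grub screw to be tightened. Leave the other spindle, the jar, the tin and the brush where they are.

Things in the scene. Friction and masses are not known exactly. Their poses are not given: they have to be found in the camera images.
- spindle_grip (a point): Centre of the keyed spindle's head. Bare steel, 98 mm tall, 240-360 g, loose, upright in a bore of the rack. z: its axis, up; x: the key's side. Head: block 36 mm along x, 24 along y (the two flats to grip), 34 tall, the only flat-sided head. Below it an 18 mm neck, 12 mm long, then the collar.
- spindle_seat (a point): On the keyed spindle's axis at the collar's underside, 35 mm below the head's centre, 46 above the foot; same axes. Collar: 44 mm diameter, 6 thick. In the rack the key is hidden, but a lug on the collar's rim (8 mm wide, out to 28 mm from the axis) marks the key's side, +x.
- spindle_foot (a point): Foot of the keyed spindle, on its axis; same axes. Round shaft 20 mm in diameter, 46 long up to the collar; the lowest 5 mm taper to 13 mm. The key is a rib 6 mm wide on the +x side, reaching 15 mm from the axis, from 16 to 40 mm above the foot.
- hub_mouth (a point): Centre of the hub's top face, mouth of the bore, 85 mm above the bench; axes of the turner. Hub: fixed upright steel boss that cannot turn, 56 mm across. Bore 23 mm. One keyway, 9 mm wide, out to 19 mm from the axis, full depth, seen from above: it points up to 0.35 rad to either side of this point's +x (its own angle is not reported).
- drive: The paint-tin turner, fixed; origin on the bench under the hub's axis. Grey base plate 25 mm thick, 50 mm behind to 125 mm ahead of the hub along x, 120 mm wide; the 60 mm tall hub stands on it, beside it to +x the gear motor, a grey box 82 mm high in all, 45 to 120 mm from the hub's axis.
- ejector (a joint): Travel (m) of the sprung brass pin at the bottom of the bore: 0 free, 0.008 with the spindle fully home, 0.010 its stop. The foot meets it with the collar 8 mm above the hub; it pushes up 6 N at first, 9.2 N at home, more than the spindle's weight. With the key off the keyway, the key rests on the hub's face and the collar stays 30 mm above it.
- rack: Fixed wooden block, 90 mm along x, 190 mm along y, 55 mm high; origin at the centre of its underside. Two upright 34 mm through bores at y = -55 and +55 mm; one holds the keyed spindle, the other the plain one, each resting with its collar on the rack's top, its foot 9 mm above the bench.
- mandrel_center (a point): Centre (45 mm above the foot) of the other, plain spindle: same shaft and collar but no key, no lug, and a round head 34 mm in diameter, 90 mm tall in all. Loose in the rack; to be left there.
- jar_mid (a point): Middle of a closed glass jar with a brass lid, 66 mm in diameter, 85 mm tall, loose on the bench; to be left alone.
- tin_mid (a point): Middle of an open, nearly empty metal paint tin, 72 mm in diameter, 75 mm tall, loose on the bench; to be left alone.
- brush: Paint brush 170 mm long lying on the bench along its x; to be left alone.

How it is judged:
By the outcome, as a careful person would: the job done as asked, in the order asked, and still so for the second after the job is handed in, while the arm keeps its last pose, push and grip.
It also fails if it takes over 51 s, if anything falls off the work surface, if the arm or the gripper's body presses on something with over 40 N, if the wrist force passes 120 N, or if a joint passes its speed limit or range.

## Working session

There is one attempt and no reset: what is moved stays moved. The work goes in short steps, Python scripts to look and compute and a tool call to move; the robot and the scene stay as the last step left them, time stands still between calls to the robot, and variables do not carry over. Pictures are saved under pics/ and viewed, about 8 in all and at most 12, crops included, and the job is handed in when it is done.

Besides the shell and the picture viewer there is one more tool, called after "Emit:" as name(argument=value, ...) on one line, values as JSON. apply_moves: Moves the arm, as the interface text tells. Its arguments: {"type":"object","properties":{"targets":{"type":"array"},"newtons":{"type":"number"}},"required":["targets"]}

```bash
mkdir -p pics
cat > h.py <<'E'
import numpy as np, cv2
from rig import r
from scipy.spatial.transform import Rotation as Ro
def K(f):
    F=240/np.tan(np.radians(f["fov_y"])/2); return F
def cam(f,s=None):
    if "R" in f: return np.array(f["R"]),np.array(f["t"])
    T=np.eye(4); T[:3,:3]=Ro.from_euler('xyz',s["tcp_rot"]).as_matrix(); T[:3,3]=s["eef_pos"]
    M=np.linalg.inv(T@np.array(f["mount"])); return M[:3,:3],M[:3,3]
def proj(f,X,s=None):
    R,t=cam(f,s); c=np.atleast_2d(X)@R.T+t; F=K(f)
    return c[:,:2]/c[:,2:]*F+[f["cx"],f["cy"]]
def onplane(f,uv,z,s=None):
    R,t=cam(f,s); uv=np.atleast_2d(uv); F=K(f)
    d=np.c_[(uv-[f["cx"],f["cy"]])/F,np.ones(len(uv))]@R; o=-R.T@t
    return o+d*((z-o[2])/d[:,2])[:,None]
def snap(n,fn):
    s=r.sense(); f=r.grab_frame(n); cv2.imwrite(f"pics/{fn}.png",f["pixels"][:,:,::-1])
    import pickle; pickle.dump((s,{k:v for k,v in f.items()}),open(f"pics/{fn}.pkl","wb")); return s,f
def load(fn):
    import pickle; return pickle.load(open(f"pics/{fn}.pkl","rb"))
E
python3 - <<'E'
from h import *
for n in("scene","side","wrist"):
    s,f=snap(n,n+"0"); print(n,f["fov_y"],f["cx"],f["cy"],f.get("t"),f.get("mount"))
print(s)
E
```

```text
scene 47.71697611612764 328.78026323658037 232.0362043569376 [-226.22263713 -272.72373008 1482.2141146 ] None
side 52.20372296221193 324.9570144009491 237.21454997625042 [-426.33708426  237.04632066  606.64674241] None
wrist 68.76773907851877 320.480899553571 243.84358109079113 None [[ 9.99999247e-01  4.31212162e-04 -1.14917714e-03  4.88632059e-01]
 [-8.41747594e-05  9.58145279e-01  2.86282409e-01 -7.37370044e+01]
 [ 1.22452711e-03 -2.86282097e-01  9.58144593e-01 -1.42576509e+02]
 [ 0.00000000e+00  0.00000000e+00  0.00000000e+00  1.00000000e+00]]
{'clock': 0.1, 'qpos': array([-2.39879351e-03,  3.53609611e-01,  1.63407442e+00, -1.68734495e-05,
        1.15522871e+00, -2.40403403e-03]), 'qvel': array([ 3.14912327e-05, -1.47402747e-03, -3.55138607e-03,  6.56616591e-04,
       -2.11948597e-03, -5.51355551e-04]), 'joint_efforts': array([ 4.27485766e-04, -6.06356549e+01, -3.42817569e+01, -7.40920814e-05,
        3.91241178e-03, -4.99377973e-05]), 'eef_pos': array([ 6.24552016e+02, -3.46025953e-03,  2.30611310e+02]), 'tcp_rot': array([3.14158040e+00, 1.32011751e-03, 1.20545866e-05]), 'contact_force': array([ 0.62577866, -0.59128145,  0.64570137]), 'wrist_torque': array([0.0166119 , 0.03923635, 0.07128733]), 'opening': 1.0015769976743492}
```

View pics/scene0.png

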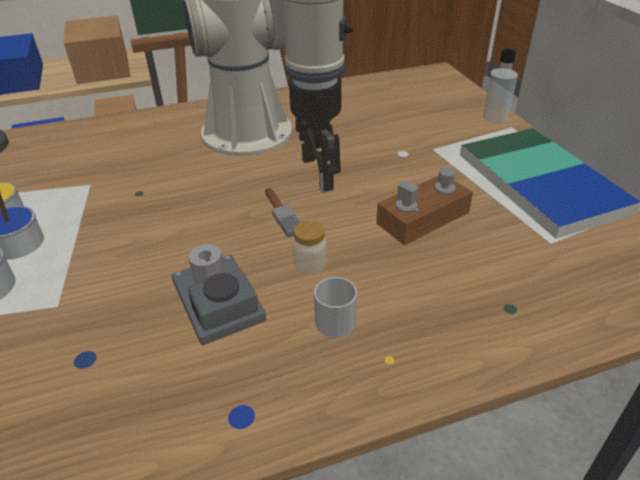

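View pics/side0.png

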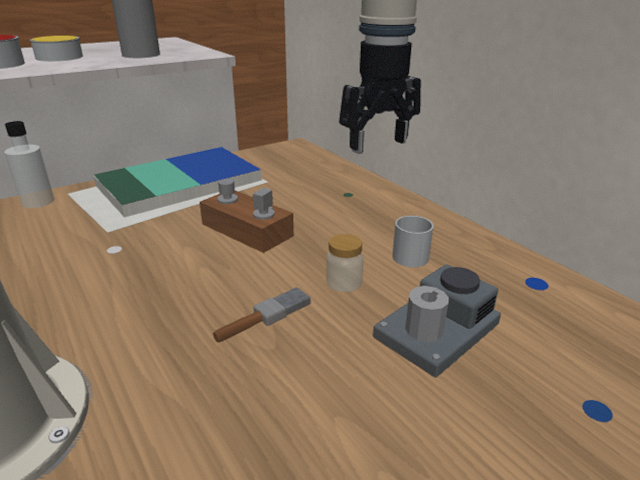

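The scene view shows the keyed spindle's head at about (407,190), the plain one at (446,178) and the hub mouth at (206,253). In the side view the keyed head is at (263,199) and the hub mouth at (428,296), with the keyway visible.

Run:
```python
from h import *
s,a=load("scene0"); s,b=load("side0")
for n,u,v,z in [("head top",(408,186),(263,193),107),("plain top",(446,173),(227,182),99),("hub",(206,252),(428,297),85),("jarlid",(310,231),(346,242),85),("tin",(335,290),(413,224),75)]:
    print(n,onplane(a,u,z).round(),onplane(b,v,z).round())
# plate corners in scene z25
print(onplane(a,[(172,273),(236,258),(265,318),(208,335)],25).round())
print(onplane(b,[(374,326),(435,366),(500,318)],25).round())
# rack top corners
print(onplane(a,[(378,205),(471,188),(404,222)],55).round(),onplane(b,[(201,205),(293,214),(262,239)],55).round())
```

```text
head top [[525. 224. 107.]] [[521. 216. 107.]]
plain top [[498. 325.  99.]] [[493. 324.  99.]]
hub [[ 561. -190.   85.]] [[ 566. -194.   85.]]
jarlid [[568.   3.  85.]] [[564.  -0.  85.]]
tin [[719.  -2.  75.]] [[721.  -3.  75.]]
[[ 527. -257.   25.]
 [ 526. -136.   25.]
 [ 695. -121.   25.]
 [ 699. -219.   25.]]
[[ 509. -146.   25.]
 [ 524. -259.   25.]
 [ 685. -243.   25.]]
[[499. 172.  55.]
 [511. 386.  55.]
 [569. 198.  55.]] [[435. 337.  55.]
 [575. 193.  55.]
 [472. 137.  55.]]
```

Emit:
apply_moves(targets=[[[1, -10.3, -22, 0, 0, 0, 0], [1, -10.3, -22, 0, 0, 0, 0], [1, -10.3, -22, 0, 0, 0, 0], [1, -10.3, -22, 0, 0, 0, 0], [1, -10.3, -22, 0, 0, 0, 0], [1, -10.3, -22, 0, 0, 0, 0], [1, -10.3, -22, 0, 0, 0, 0], [1, -10.3, -22, 0, 0, 0, 0]]])

```text
clock: 0.95
eef_pos: [521.9, 219.4, 230.7]
tcp_rot: [3.141, 0.001, -0.0]
contact_force: [0.3, 0.3, 0.3]
opening: 1.0
```

Run:
```python
from h import *
s,f=snap("wrist","w1"); print(s["eef_pos"],s["tcp_rot"])
```

```text
[521.8858486  219.38211873 230.71611617] [ 3.14118608e+00  1.13485984e-03 -2.14788777e-04]
```

View pics/w1.png

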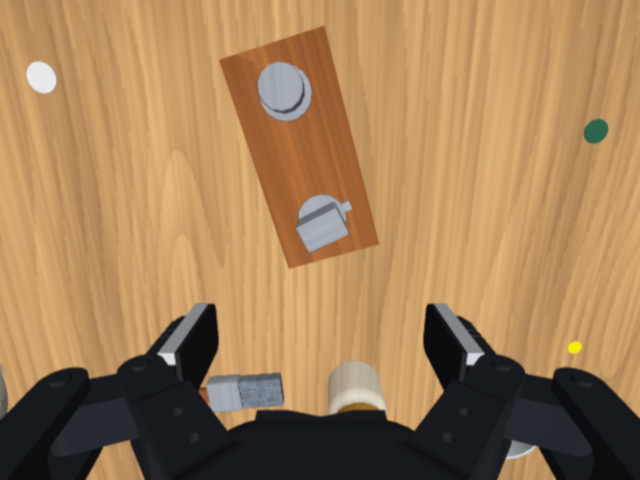

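The wrist view shows the keyed head at about (322,228), with its lug to the right at (345,207), and the plain spindle at (284,88). I'll enlarge this area to get the corners.

Run:
```python
from h import *
s,f=load("w1"); im=f["pixels"][180:265,275:375,::-1]
cv2.imwrite("pics/w1c.png",cv2.resize(im,(800,680)[0:2],interpolation=cv2.INTER_CUBIC)[:600])
```

```text
(no output)
```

View pics/w1c.png

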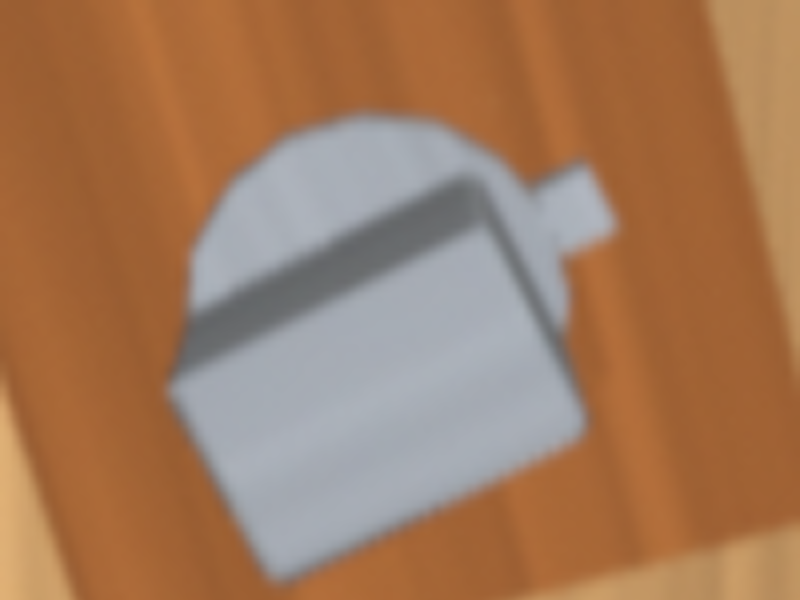

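The crop shows the head-top corners at (172,385), (490,225), (588,430) and (278,582), and the lug tip's corners at (585,160) and (618,228).

Run:
```python
from h import *
s,f=load("w1")
P=lambda c:np.array(c)/8.+[275,180]-.5+.0625
h=onplane(f,P([(172,385),(490,225),(588,430),(278,582)]),107,s)
print(h.round(1), h.mean(0)); print([np.linalg.norm(h[i]-h[i-1]).round(1) for i in range(4)])
for i,j in((0,1),(3,2)): d=h[j]-h[i]; print("yaw",np.arctan2(d[1],d[0]))
l=onplane(f,P([(585,160),(618,228)]),61,s); print(l.round(1)); d=l.mean(0)-h.mean(0); print(d, np.arctan2(d[1],d[0]))
# rack
r_=onplane(f,[(219,60),(324,26),(379,243),(289,268)],55,s); print(r_.round(1),[np.linalg.norm(r_[i]-r_[i-1]).round(1) for i in range(4)])
```

```text
[[502.8 226.7 107. ]
 [533.7 242.5 107. ]
 [543.6 222.1 107. ]
 [513.  206.4 107. ]] [523.27397986 224.44574455 107.        ]
[np.float64(22.6), np.float64(34.7), np.float64(22.6), np.float64(34.4)]
yaw 0.4740576646065696
yaw 0.474527953667505
[[546.2 241.1  61. ]
 [550.1 233.4  61. ]]
[ 24.83837235  12.83691948 -46.        ] 0.4770113573364354
[[438.7 355.1  55. ]
 [524.6 379.6  55. ]
 [577.2 198.8  55. ]
 [491.3 173.5  55. ]] [np.float64(189.1), np.float64(89.4), np.float64(188.2), np.float64(89.5)]
```

Emit:
apply_moves(targets=[[[1, 0.14, -0.5, 0, 0, 0, 8.5], [1, 0.14, -0.5, 0, 0, 0, 17], [1, 0.14, -0.5, 0, 0, 0, 25.5], [1, 0.14, -0.5, 1, 0, 0, 34], [1, 0.14, -0.5, 2, 0, 0, 42.5], [1, 0.14, -0.5, 4, 0, 0, 51], [1, 0.14, -0.5, 6, 0, 0, 59.5], [1, 0.14, -0.5, 7, 0, 0, 62.76]]])

```text
clock: 1.8
eef_pos: [523.3, 222.3, 159.0]
tcp_rot: [3.138, 0.0, -1.104]
contact_force: [0.8, 0.5, 0.4]
opening: 0.994
```

Emit:
apply_moves(targets=[[[1, -0.19, -0.1, 0, 0, 0, -0.5], [1, -0.19, -0.1, 2, 0, 0, -0.5], [1, -0.19, -0.1, 4, 0, 0, -0.5]]])

```text
clock: 2.1
eef_pos: [524.5, 223.9, 119.5]
tcp_rot: [3.141, -0.0, -1.094]
contact_force: [-0.6, 0.3, -0.1]
opening: 1.006
```

Run:
```python
from h import *
s=r.sense();print(s["eef_pos"],s["tcp_rot"],s["qpos"])
f=r.grab_frame("wrist")
c=np.array([523.3,224.4]);y=.4755
X=[[*(c+np.array([[np.cos(y),-np.sin(y)],[np.sin(y),np.cos(y)]])@p),107] for p in([-18,12],[18,12],[18,-12],[-18,-12])]
p=proj(f,X,s).round(0).astype(int)
im=f["pixels"].copy(); cv2.polylines(im,[p],True,(255,0,0),1); cv2.imwrite("pics/w2.png",im[:,:,::-1])
```

```text
[524.54160752 223.921185   119.52583999] [ 3.14050649e+00 -2.13287339e-05 -1.09430866e+00] [ 4.00901826e-01  4.00813960e-01  1.84581504e+00 -1.32274586e-04
  8.96045112e-01  1.49529318e+00]
```

View pics/w2.png

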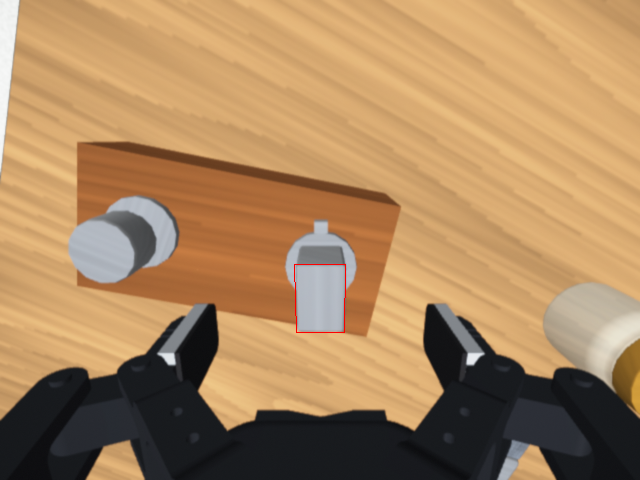

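The model outline (red) lies on the head, so I'll go down and grip.

Emit:
apply_moves(newtons=80, targets=[[[1, -0.1, 0.08, 2.5, 0, 0, 0], [1, -0.1, 0.08, 4.85, 0, 0, 0], [1, -0.1, 0.08, 4.85, 0, 0, 0], [-1, -0.1, 0.08, 4.85, 0, 0, 0], [-1, -0.1, 0.08, 4.85, 0, 0, 0], [-1, -0.1, 0.08, 4.85, 0, 0, 0], [-1, -0.1, 0.08, 4.85, 0, 0, 0], [-1, -0.1, 0.08, 4.85, 0, 0, 0]]])

```text
clock: 2.95
eef_pos: [521.8, 223.7, 68.8]
tcp_rot: [3.137, 0.0, -1.094]
contact_force: [-0.7, -0.8, 6.3]
opening: 0.271
```

Emit:
apply_moves(targets=[[[-1, 0, 0, 0, 0, 0, 0], [-1, 0, 0, 0, 0, 0, 0], [-1, 0, 0, 0, 0, 0, 0]]])

```text
clock: 3.25
eef_pos: [521.7, 223.7, 68.9]
tcp_rot: [3.137, 0.0, -1.094]
contact_force: [0.0, 0.3, 0.4]
opening: 0.274
```

Emit:
apply_moves(targets=[[[-1, 0, 0, -2, 0, 0, 0], [-1, 0, 0, -5, 0, 0, 0], [-1, 0, 0, -9, 0, 0, 0], [-1, 0, 0, -13, 0, 0, 0], [-1, 0, 0, -16, 0, 0, 0], [-1, 0, 0, -16, 0, 0, 0]]])

```text
clock: 3.85
eef_pos: [524.5, 225.0, 233.2]
tcp_rot: [-3.139, -0.0, -1.094]
contact_force: [0.0, 0.2, -2.8]
opening: 0.269
```

Emit:
apply_moves(targets=[[[-1, 3.57, 2.18, 0, 0, 0, 2.3], [-1, 7.1, 4.36, 0, 0, 0, 5], [-1, 10.7, 6.5, 0, 0, 0, 8], [-1, 14.3, 8.7, 0, 0, 0, 11], [-1, 17.8, 10.9, 0, 0, 0, 14], [-1, 21.4, 13, 0, 0, 0, 17], [-1, 25, 15.2, 0, 0, 0, 20], [-1, 28.6, 17.4, 0, 0, 0, 22.7]]])

```text
clock: 4.65
eef_pos: [499.9, -110.4, 231.3]
tcp_rot: [-3.141, 0.001, -1.492]
contact_force: [0.7, 0.9, -2.4]
opening: 0.27
```

Emit:
apply_moves(targets=[[[-1, 4.1, 0.6, 0, 0, 0, 0], [-1, 8.1, 1.15, 0, 0, 0, 0], [-1, 8.1, 1.15, 0, 0, 0, 0], [-1, 8.1, 1.15, 0, 0, 0, 0], [-1, 8.1, 1.15, 0, 0, 0, 0]]])

```text
clock: 5.15
eef_pos: [494.2, -191.2, 230.2]
tcp_rot: [3.141, 0.003, -1.492]
contact_force: [-0.6, 0.3, -2.9]
opening: 0.27
```

Run:
```python
from h import *
s,f=snap("wrist","w3"); print(s["eef_pos"],s["tcp_rot"],s["qpos"],proj(f,[[563,-192,85]],s))
```

```text
[ 494.24511005 -191.16053235  230.19986463] [ 3.14088299e+00  2.54655539e-03 -1.49207517e+00] [-0.37316356  0.20740743  1.83582303  0.00222277  1.10011361  1.11790096] [[329.91505899 145.01356992]]
```

View pics/w3.png

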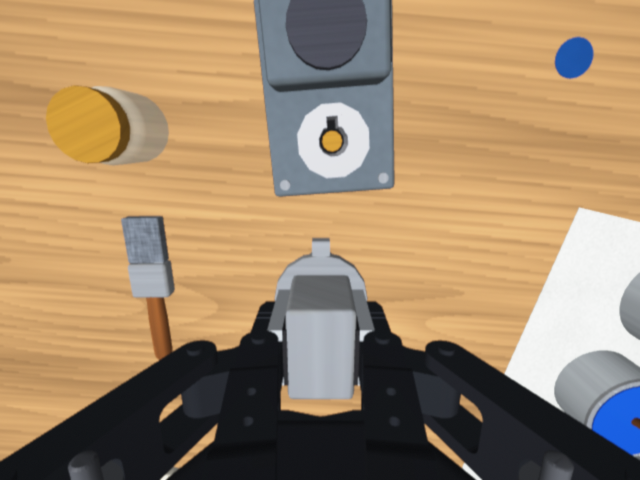

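The hub ring is centred near (333,140), with brass down the bore and the keyway at (331,122). The held spindle's lug is at (320,246).

Run:
```python
from h import *
s,f=load("w3"); im=f["pixels"][:,:,::-1]
c=np.vstack([cv2.resize(im[95:190,280:385],(798,600)[0:1]+(400,) if 0 else (630,570),interpolation=cv2.INTER_CUBIC)])
cv2.imwrite("pics/w3c.png",c)
g=im.min(2); m=(g>190).astype(np.uint8); m[:, :285]=0;m[:,385:]=0;m[:95]=0;m[180:]=0
cs,_=cv2.findContours(m,cv2.RETR_EXTERNAL,cv2.CHAIN_APPROX_NONE); c=max(cs,key=cv2.contourArea)
p=onplane(f,c[:,0],85,s)[:,:2]
A=np.c_[2*p,np.ones(len(p))]; x=np.linalg.lstsq(A,(p**2).sum(1),rcond=None)[0]
R=np.sqrt(x[2]+x[0]**2+x[1]**2); print("hub",x[:2],R, np.std(np.linalg.norm(p-x[:2],axis=1)))
np.save("pics/hub.npy",x[:2])
# inner dark
inner=np.zeros_like(m); cv2.drawContours(inner,[c],-1,1,-1); hole=((inner>0)&(m==0)).astype(np.uint8)
n,lab,st,ce=cv2.connectedComponentsWithStats(hole); print(st[:5].tolist(),ce[:5].round(1).tolist())
# plate edges -> drive x
e=onplane(f,[(276,195),(394,187),(391,90),(267,90)],25,s);print(e.round(1)); 
for i,j in((0,3),(1,2)): d=e[j]-e[i]; print(np.arctan2(d[1],d[0]))
```

```text
hub [ 566.26855504 -194.17311386] 27.867352815972325 0.3652667530012697
[[0, 0, 640, 480, 306336], [318, 115, 30, 42, 864]] [[319.5, 239.8], [332.7, 137.5]]
[[ 510.2 -144.2   25. ]
 [ 527.3 -260.    25. ]
 [ 614.7 -245.    25. ]
 [ 605.8 -131.9   25. ]]
0.12782258340660899
0.1698725423946867
```

View pics/w3c.png

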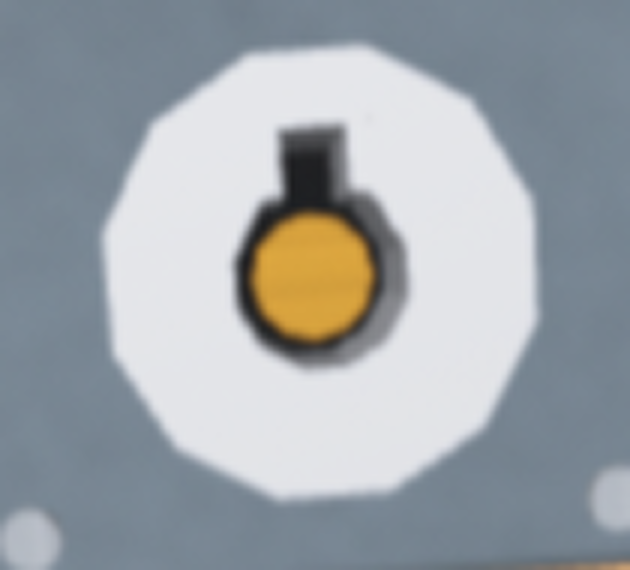

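The crop shows the keyway's outer corners at (278,130) and (346,124), and the bore spanning x from 236 to 408 with its bottom at y = 367.

Run:
```python
from h import *
s,f=load("w3")
P=lambda c:np.array(c)/6.+[280,95]-.5+.083
hub=np.load("pics/hub.npy")
k=onplane(f,P([(278,130),(346,124),(284,203),(350,190)]),85,s)[:,:2]; print(k.round(1),np.linalg.norm(k[0]-k[1]))
d=k[:2].mean(0)-hub; print("keyway",d,np.linalg.norm(d),np.arctan2(d[1],d[0]))
w=k[0]-k[1]; print("from width",np.arctan2(w[1],w[0])-np.pi/2)
for i,j in((2,0),(3,1)): e=k[j]-k[i]; print(np.arctan2(e[1],e[0]))
b=onplane(f,P([(236,270),(408,280),(322,367)]),85,s)[:,:2]; print("bore",b.round(1),(b[0]+b[1])/2)
# lug
im=f["pixels"]; g=im.astype(int); sat=g.max(2)-g.min(2)
for row in(241,245,249): print(row,[c for c in range(300,340) if sat[row,c]<25])
col=[rw for rw in range(225,262) if sat[rw,320]<25]; print(col[:3])
z=s["eef_pos"][2]-8
l=onplane(f,[(320.5,239)],z,s)[0]
T=Ro.from_euler('xyz',s["tcp_rot"]); print("lug in tool",T.inv().apply(l-s["eef_pos"]))
```

```text
[[ 584.1 -187.1]
 [ 585.5 -195.7]
 [ 575.2 -188.6]
 [ 577.5 -197. ]] 8.77060196360705
keyway [18.49583935  2.77101856] 18.70226235226844 0.14871241862465676
from width 0.16158135804592155
0.170320492508368
0.15682620129083044
bore [[ 566.4 -183. ]
 [ 566.9 -205.6]
 [ 555.  -195.4]] [ 566.67599353 -194.32096899]
241 [312, 313, 314, 315, 316, 317, 318, 319, 320, 321, 322, 323, 324, 325, 326, 327, 328, 329]
245 [312, 313, 314, 315, 316, 317, 318, 319, 320, 321, 322, 323, 324, 325, 326, 327, 328, 329]
249 [312, 313, 314, 315, 316, 317, 318, 319, 320, 321, 322, 323, 324, 325, 326, 327, 328, 329]
[239, 240, 241]
lug in tool [ -0.88723013 -30.44997423   7.98067811]
```

Emit:
apply_moves(targets=[[[-1, 0.44, -3.5, 0, 0, 0, 0], [-1, 0.87, -6.96, 0, 0, 0, 0], [-1, 0.87, -6.96, 2, 0, 0, 0], [-1, 0.87, -6.96, 5, 0, 0, 0], [-1, 0.87, -6.96, 6.5, 0, 0, 0], [-1, 0.87, -6.96, 6.5, 0, 0, 0], [-1, 0.87, -6.96, 6.5, 0, 0, 0]]])

```text
clock: 5.9
eef_pos: [564.7, -193.5, 165.9]
tcp_rot: [3.141, 0.002, -1.491]
contact_force: [0.1, 0.4, -2.1]
opening: 0.269
```

Run:
```python
from h import *
s,f=snap("side","s4"); print(s["eef_pos"],s["tcp_rot"],s["contact_force"])
sp=s["eef_pos"]+Ro.from_euler('xyz',s["tcp_rot"]).apply([0,-2.1,0])
im=f["pixels"].copy()
u=proj(f,[[566.4,-194.2,85],[sp[0],sp[1],s["eef_pos"][2]-59.9],[sp[0],sp[1],s["eef_pos"][2]-13.9]]); print(u)
for p in u: cv2.circle(im,tuple(p.round().astype(int)),1,(255,0,0),-1)
s2,g=snap("scene","c4"); v=proj(g,[[566.4,-194.2,85],[sp[0],sp[1],s["eef_pos"][2]-59.9],[sp[0],sp[1],s["eef_pos"][2]-13.9]]); print(v)
jm=g["pixels"].copy()
for p in v: cv2.circle(jm,tuple(p.round().astype(int)),0,(255,0,0),-1)
c=lambda a,u:cv2.resize(a[int(u[1])-80:int(u[1])+40,int(u[0])-60:int(u[0])+60],(400,400),interpolation=cv2.INTER_CUBIC)
cv2.imwrite("pics/v4.png",np.hstack([c(im,u[0]),c(jm,v[0])])[:,:,::-1])
```

```text
[ 564.74607348 -193.50297833  165.91515954] [ 3.14131684e+00  2.25511273e-03 -1.49063596e+00] [ 0.09190402  0.42886595 -2.10196723]
[[428.0865063  296.96224149]
 [429.54495331 284.68764024]
 [433.38449594 257.42476357]]
[[204.2336505  254.53305291]
 [202.93957127 245.60433346]
 [198.76777704 225.06113299]]
```

View pics/v4.png

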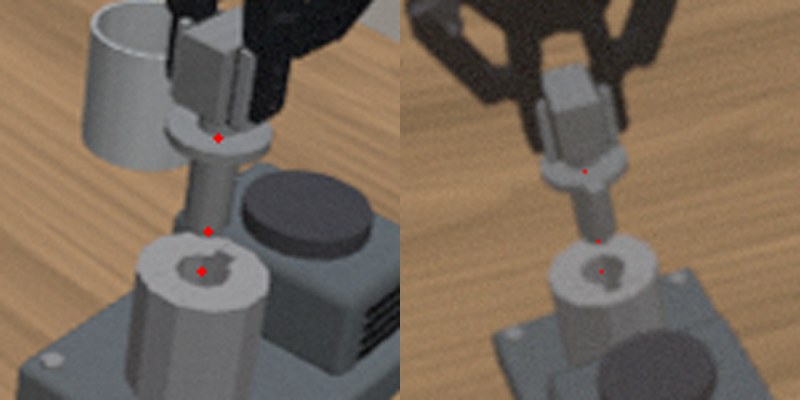

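Both crops agree: the nose is over the bore, and the predicted points lie on the shaft foot and the mouth. Next I'll put the nose about 12 mm into the bore.

Emit:
apply_moves(targets=[[[-1, 0.08, 0.04, 1, 0, 0, 0], [-1, 0.08, 0.04, 2, 0, 0, 0], [-1, 0.08, 0.04, 2.6, 0, 0, 0], [-1, 0.08, 0.04, 3.0, 0, 0, 0], [-1, 0.08, 0.04, 3.3, 0, 0, 0], [-1, 0.08, 0.04, 3.3, 0, 0, 0], [-1, 0.08, 0.04, 3.3, 0, 0, 0]]])

```text
clock: 6.7
eef_pos: [565.2, -194.9, 134.0]
tcp_rot: [-3.14, 0.001, -1.491]
contact_force: [0.3, -0.0, -2.5]
opening: 0.273
```

Emit:
apply_moves(targets=[[[-1, -0.05, 0.08, 0.1, 0, 0, -2], [-1, -0.05, 0.08, 0.1, 0, 0, -4.5], [-1, -0.05, 0.08, 0.1, 0, 0, -4.5], [-1, -0.05, 0.08, 0.1, 0, 0, -4.5]]])

```text
clock: 7.1
eef_pos: [564.6, -194.5, 133.2]
tcp_rot: [-3.139, 0.001, -1.414]
contact_force: [-0.7, 0.9, -4.0]
opening: 0.273
```

Emit:
apply_moves(targets=[[[-1, 0, 0, 0.3, 0, 0, 0], [-1, 0, 0, 0.6, 0, 0, 0], [-1, 0, 0, 0.9, 0, 0, 0], [-1, 0, 0, 1.2, 0, 0, 0], [-1, 0, 0, 1.2, 0, 0, 0]]])

```text
clock: 7.6
eef_pos: [564.2, -194.3, 120.6]
tcp_rot: [-3.14, 0.001, -1.414]
contact_force: [0.0, 0.6, -2.8]
opening: 0.271
```

The key is in the keyway: the collar is about 22 mm above the hub, below the 30 mm stop, with no contact force. Next I'll push home.

Emit:
apply_moves(newtons=110, targets=[[[-1, 0, 0, 0.4, 0, 0, 0], [-1, 0, 0, 0.8, 0, 0, 0], [-1, 0, 0, 1.2, 0, 0, 0], [-1, 0, 0, 1.5, 0, 0, 0], [-1, 0, 0, 1.8, 0, 0, 0], [-1, 0, 0, 1.8, 0, 0, 0], [-1, 0, 0, 1.8, 0, 0, 0]]])

```text
clock: 8.3
eef_pos: [564.3, -194.3, 102.9]
tcp_rot: [-3.14, 0.001, -1.414]
contact_force: [-1.8, -0.0, 4.1]
opening: 0.266
```

Emit:
apply_moves(targets=[[[-1, 0, 0, 0.2, 0, 0, 0], [-1, 0, 0, 0.4, 0, 0, 0], [-1, 0, 0, 0.5, 0, 0, 0], [-1, 0, 0, 0.5, 0, 0, 0], [-1, 0, 0, 0.5, 0, 0, 0]]])

```text
clock: 8.8
eef_pos: [564.3, -194.3, 98.8]
tcp_rot: [-3.14, 0.001, -1.414]
contact_force: [-4.1, 1.0, 10.1]
opening: 0.267
```

Emit:
apply_moves(targets=[[[-1, 0, 0, 0.1, 0, 0, 0], [-1, 0, 0, 0.2, 0, 0, 0], [-1, 0, 0, 0.2, 0, 0, 0], [-1, 0, 0, 0.2, 0, 0, 0]]])

```text
clock: 9.2
eef_pos: [564.4, -194.3, 98.7]
tcp_rot: [-3.14, 0.001, -1.414]
contact_force: [-6.9, 2.6, 21.3]
opening: 0.266
```

Run:
```python
from h import *
s,f=snap("side","s5"); s2,g=snap("scene","c5"); print(s2["contact_force"],s2["eef_pos"],s2["opening"])
c=lambda a,u:cv2.resize(a[u[1]-70:u[1]+50,u[0]-60:u[0]+60],(400,400),interpolation=cv2.INTER_CUBIC)
o=np.hstack([c(f["pixels"],(428,297)),c(g["pixels"],(204,254))]); cv2.imwrite("pics/v5.png",o[:,:,::-1])
for n,a in(("side0",f),("scene0",g)): # moved pixels away from arm/hub
    d=np.abs(load(n)[1]["pixels"].astype(int)-a["pixels"]).max(2)>40
    for k,b in dict(side0=dict(tin=(390,215,435,268),jar=(322,235,367,292),brush=(210,288,315,345),plain=(212,175,240,203)),scene0=dict(tin=(310,276,360,336),jar=(290,222,330,272),brush=(262,188,300,236),plain=(434,166,460,194)))[n].items():
        print(n,k,d[b[1]:b[3],b[0]:b[2]].mean().round(3))
```

```text
[-7.12218406  2.86294201 21.11018674] [ 564.38105389 -194.32985267   98.71020586] 0.26317502150835126
side0 tin 0.7
side0 jar 0.0
side0 brush 0.0
side0 plain 0.0
scene0 tin 0.0
scene0 jar 0.0
scene0 brush 0.0
scene0 plain 0.0
```

View pics/v5.png

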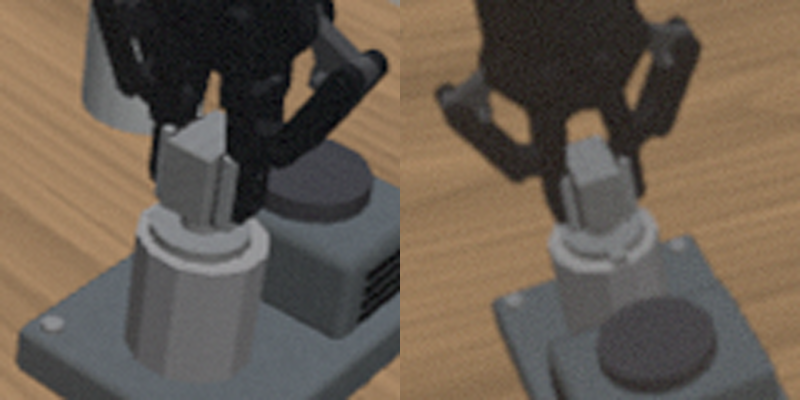

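The collar sits flat on the hub, with the lug in line with the keyway. The tin's change in the side view is only the gripper in front of it, and the scene view shows it unmoved.

```bash
python3 -c "
from rig import r
print(r.sign_off())"
```

```text
the job is handed in; nothing more can be done
None
```

The keyed spindle is fully home in the hub, collar down. I handed the job in at about 9 s on the clock with the arm still gripping it and pushing down.

I gripped the spindle by its flats, lifted it from the rack and put its nose about 12 mm into the bore. I then turned it about 4.5° to line the key up with the keyway and pushed it down against the spring.

**Seating:** the tool stopped at 98.7 mm, against 98.9 mm calculated for home. It did not move further when the push rose from 10 to 21 N. The grip was set to 110 N with the opening steady, and the final pictures show the collar flat on the hub.

**Side load:** there is about 7 N of sideways force on the tool in this pose, well under the limits.

**Other objects:** the jar, brush and plain spindle were unchanged in both fixed views. The tin was unchanged in the scene view; in the side view the gripper hides it, so that comparison could not confirm it.

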